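# Load the sample carrier in worklist order

## Robot

A 6-joint arm with a two-finger parallel gripper is mounted at the origin on a cart in front of the work surface, level with it; the furniture and walls round the work are solid. World frame = base frame: x ahead of the robot, y to its left, z up, the work surface at z = 0. Lengths are in mm, angles in rad, forces in N, time in s.
With the tool pointing down it reaches from about 400 to 925 mm from the base axis. Payload 12.5 kg.
Tool frame: the origin (TCP) lies at the centre of the arm's flange, where the gripper is bolted on; the fingertips stand 190 mm ahead of it and the grasp point (between the pads) lies 171 mm ahead of it; z points along the fingers, y is the line along which they close (so a half turn about z gives the same grasp; the last joint's range is limited). The gripper opens to 95 mm and grips with 3 to 60 N. Pads are 20 mm wide; open, the fingers measure 119 mm over their backs; the gripper's body (75 mm by 180 mm) begins 59 mm behind the grasp point.
Start: joints at [-1.371, 0.491, 1.559, -0, 1.092, -0.106], TCP at [188.18, -595.998, 404.761] pointing down, gripper open.
Joint ranges: [-3.1, 3.1], [-0.84, 2.19], [0.05, 2.79], [-1.13, 4.28], [0.06, 2.93], [-2.69, 2.69]. Speed limits (rad/s): [2.22, 2.22, 2.79, 3.14, 3.14, 3.14].

## Interface

Orientations are given as [roll, pitch, yaw] about the fixed x, y, z axes, in that order (R = Rz(yaw) Ry(pitch) Rx(roll)).
In Python, from cell import env, read_camera, search_frame, cut_out gives the robot as it stands. The module is installed in compiled form; this text tells all that it offers.
- The arm moves only by the tool move_arm, never from a script. Its argument "commands" is a list of rows, each a list of 3 entries, a list of its own where there are three numbers: the shift along the world's x, y, z normalised to -1 to 1, where 1 is 0.03 m, then the turn about the world's z normalised to -1 to 1, where 1 is 0.08 rad, then the opening, from -1 (shut) to 1 (fully open), so that 0 is half open. A call has 1 to 20 rows; each row shifts and turns the commanded pose from where the row before left it; what a row does not reach is not made up. A row lasts 1/12 s, in which the tool goes at most 41.7 mm and 7.16 degrees, less where a joint would pass 70% of its speed; a pose out of reach is approached as far as the arm can. A call with a number of a shift or a turn outside -1 to 1 is refused whole. A call with a gripper value outside its range is refused whole. The fingers move at their own pace and stop on an object; the grip force is fixed at half the most. Time passes only in rows, so rows that do not move let the fingers close. It gives the time, the measured TCP pose, the force, the opening and the grip force at its end, in the units of the state.
- env.state(): the state, without advancing time (a new reading comes with each control period).
- read_camera(name): name is "scene" or "top"; returns a dict with "image" (400x640x3 uint8, red, green, blue), "fx", "fy", "cx", "cy" (pixels), "D" ([k1, k2, p1, p2, k3] as OpenCV has them; the pictures are not rectified), "rvec" (rotation vector, rad) and "tvec" (3), from world to camera coordinates, as OpenCV has them. Camera axes: x right, y down, z forward; pixel columns grow to the right and rows downward; lengths in mm; the calibration is good to about 2 mm. A picture is of the moment at which its call begins. There is no depth.
- env.job_done(): hands the job in; it is judged then, once.
Trained networks look in a picture, given as the dict that the camera call returned (one of the last four; its "shot" number tells which), for a name from the list of things; names that differ only in an ending like _2 or _b are one class to them, and where a whole thing is asked for, a point or a joint stands for the part that bears it (a point fixed in the world has none). Each returns a list of dicts, best first, with "confidence" (0 to 1); they miss things now and then, are a little off and sometimes report something else, mostly with a low value. They report only what shows in the picture. A call takes as long as a camera call.
- search_frame(thing, picture): "at" ([column, row] in pixels, amid what is visible of it).
- cut_out(thing, picture): "region" (400x640 bool, what is visible of it) and "at" ([column, row] in pixels, amid what is visible of it).
The state is a dict: "t": time; "joints": joint angles; "qvel": joint speeds; "tau": joint torques, N m; "eef_pos": TCP position; "tcp_rot": TCP orientation; "ft_force": force on the tool from outside, world axes, zero at the start; "moment": the same for the moment, N m; "opening": opening from 0.0 (shut) to 1.0 (fully open); "grip_force": force on a finger pad.
Only numpy, scipy, OpenCV 4.12 (cv2) and the standard library are available. Lean on these libraries where they do the work, as an engineer would, in place of code of your own. Each camera call takes 0.05 s, during which the arm holds its last target. There are 200 camera calls.

## Task

Load the four capped sample tubes from the steel rack into the analyser's sample carrier, one at a time and in their order: start with the tube in the end hole of the rack (the rack's other end is empty), which goes into the well next to the carrier's black grip, then bring its neighbour to the next well, and so on along the row. Keep the tubes upright and lower each one until it stands on the bottom of its well before letting go, never dropping it. Leave the other things on the bench where they are.

Things in the scene. Friction and masses are not known exactly. Their poses are not given: they have to be found in the camera images.
- tube_1: capped sample tube, 136 mm tall over all, glass body 15.2 mm in diameter with a flat foot, white cap 18 mm in diameter and 16 mm tall at the top. Origin: centre of its foot; z runs up along the tube. Mass about 20 g. At the start it stands upright in one of the four used holes of the steel rack
- tube_2: capped sample tube, 112 mm tall over all, glass body 15.2 mm in diameter with a flat foot, purple cap 18 mm in diameter and 16 mm tall at the top. Origin: centre of its foot; z runs up along the tube. Mass about 20 g. At the start it stands upright in one of the four used holes of the steel rack
- tube_3: capped sample tube, 98 mm tall over all, glass body 15.2 mm in diameter with a flat foot, blue cap 18 mm in diameter and 16 mm tall at the top. Origin: centre of its foot; z runs up along the tube. Mass about 20 g. At the start it stands upright in one of the four used holes of the steel rack
- tube_4: capped sample tube, 98 mm tall over all, glass body 15.2 mm in diameter with a flat foot, red cap 18 mm in diameter and 16 mm tall at the top. Origin: centre of its foot; z runs up along the tube. Mass about 20 g. At the start it stands upright in one of the four used holes of the steel rack
- tube_rack: loose steel tube rack, 264 x 57 mm, 0.42 kg, 2 rows of 9 holes 16.5 mm wide; upper hole plate 63 mm, end plates 86 mm above the worktop. Origin: centre of underside; x along the rack, z up. The tubes stand in every second hole of the row y = -13.5 mm: x = -106 (end hole, first tube), -53, 0, +53 mm (last), which tube in which differs; feet 5 mm above the worktop. The +x end is empty
- sample_carrier: loose grey sample carrier, 226 x 48 mm, 0.6 kg, one row of 4 empty round wells, black loop grip (top at 84 mm) at the -x end. Origin: underside, centre of the row; x along the row away from the grip, z up. Wells at y = 0, x = -75 (first, next to the grip), -25, +25, +75 mm. Mouth at height 59 mm, 34 mm wide, narrowing to 23 mm at height 43 mm and 19 mm at the flat floor, height 10 mm
- specimen_cup: bystander: specimen cup with orange lid, 66 mm across, 70 mm tall, behind the work. Origin: centre of its underside
- label_block: bystander: small blue and white label box, 34 x 40 mm, 66 mm tall, behind the work. Origin: centre of its underside
- bench_timer: bystander: flat white bench timer, 62 x 68 mm, 22 mm tall, at the left of the work. Origin: centre of its underside

How it is judged (in metres and radians):
On the way, in this order (a step that is already met when the one before it is completed fails the run):
1. the first tube stands in the first well (next to the grip), the other three still in their holes (((x of tube_1 in the frame of sample_carrier between -0.085 and -0.065 m and y of tube_1 in the frame of sample_carrier between -0.01 and 0.01 m and z of tube_1 in the frame of sample_carrier below 0.018 m) or (x of tube_2 in the frame of sample_carrier between -0.085 and -0.065 m and y of tube_2 in the frame of sample_carrier between -0.01 and 0.01 m and z of tube_2 in the frame of sample_carrier below 0.018 m) or (x of tube_3 in the frame of sample_carrier between -0.085 and -0.065 m and y of tube_3 in the frame of sample_carrier between -0.01 and 0.01 m and z of tube_3 in the frame of sample_carrier below 0.018 m) or (x of tube_4 in the frame of sample_carrier between -0.085 and -0.065 m and y of tube_4 in the frame of sample_carrier between -0.01 and 0.01 m and z of tube_4 in the frame of sample_carrier below 0.018 m)) and ((x of tube_1 in the frame of tube_rack between -0.065 and -0.041 m and y of tube_1 in the frame of tube_rack between -0.0255 and -0.0015 m) or (x of tube_2 in the frame of tube_rack between -0.065 and -0.041 m and y of tube_2 in the frame of tube_rack between -0.0255 and -0.0015 m) or (x of tube_3 in the frame of tube_rack between -0.065 and -0.041 m and y of tube_3 in the frame of tube_rack between -0.0255 and -0.0015 m) or (x of tube_4 in the frame of tube_rack between -0.065 and -0.041 m and y of tube_4 in the frame of tube_rack between -0.0255 and -0.0015 m)) and ((x of tube_1 in the frame of tube_rack between -0.012 and 0.012 m and y of tube_1 in the frame of tube_rack between -0.0255 and -0.0015 m) or (x of tube_2 in the frame of tube_rack between -0.012 and 0.012 m and y of tube_2 in the frame of tube_rack between -0.0255 and -0.0015 m) or (x of tube_3 in the frame of tube_rack between -0.012 and 0.012 m and y of tube_3 in the frame of tube_rack between -0.0255 and -0.0015 m) or (x of tube_4 in the frame of tube_rack between -0.012 and 0.012 m and y of tube_4 in the frame of tube_rack between -0.0255 and -0.0015 m)) and ((x of tube_1 in the frame of tube_rack between 0.041 and 0.065 m and y of tube_1 in the frame of tube_rack between -0.0255 and -0.0015 m) or (x of tube_2 in the frame of tube_rack between 0.041 and 0.065 m and y of tube_2 in the frame of tube_rack between -0.0255 and -0.0015 m) or (x of tube_3 in the frame of tube_rack between 0.041 and 0.065 m and y of tube_3 in the frame of tube_rack between -0.0255 and -0.0015 m) or (x of tube_4 in the frame of tube_rack between 0.041 and 0.065 m and y of tube_4 in the frame of tube_rack between -0.0255 and -0.0015 m))), for 0.2 s.
2. the second tube stands in the second well, the last two still in their holes (((x of tube_1 in the frame of sample_carrier between -0.035 and -0.015 m and y of tube_1 in the frame of sample_carrier between -0.01 and 0.01 m and z of tube_1 in the frame of sample_carrier below 0.018 m) or (x of tube_2 in the frame of sample_carrier between -0.035 and -0.015 m and y of tube_2 in the frame of sample_carrier between -0.01 and 0.01 m and z of tube_2 in the frame of sample_carrier below 0.018 m) or (x of tube_3 in the frame of sample_carrier between -0.035 and -0.015 m and y of tube_3 in the frame of sample_carrier between -0.01 and 0.01 m and z of tube_3 in the frame of sample_carrier below 0.018 m) or (x of tube_4 in the frame of sample_carrier between -0.035 and -0.015 m and y of tube_4 in the frame of sample_carrier between -0.01 and 0.01 m and z of tube_4 in the frame of sample_carrier below 0.018 m)) and ((x of tube_1 in the frame of tube_rack between -0.012 and 0.012 m and y of tube_1 in the frame of tube_rack between -0.0255 and -0.0015 m) or (x of tube_2 in the frame of tube_rack between -0.012 and 0.012 m and y of tube_2 in the frame of tube_rack between -0.0255 and -0.0015 m) or (x of tube_3 in the frame of tube_rack between -0.012 and 0.012 m and y of tube_3 in the frame of tube_rack between -0.0255 and -0.0015 m) or (x of tube_4 in the frame of tube_rack between -0.012 and 0.012 m and y of tube_4 in the frame of tube_rack between -0.0255 and -0.0015 m)) and ((x of tube_1 in the frame of tube_rack between 0.041 and 0.065 m and y of tube_1 in the frame of tube_rack between -0.0255 and -0.0015 m) or (x of tube_2 in the frame of tube_rack between 0.041 and 0.065 m and y of tube_2 in the frame of tube_rack between -0.0255 and -0.0015 m) or (x of tube_3 in the frame of tube_rack between 0.041 and 0.065 m and y of tube_3 in the frame of tube_rack between -0.0255 and -0.0015 m) or (x of tube_4 in the frame of tube_rack between 0.041 and 0.065 m and y of tube_4 in the frame of tube_rack between -0.0255 and -0.0015 m))), for 0.2 s.
3. the third tube stands in the third well, the last one still in its hole (((x of tube_1 in the frame of sample_carrier between 0.015 and 0.035 m and y of tube_1 in the frame of sample_carrier between -0.01 and 0.01 m and z of tube_1 in the frame of sample_carrier below 0.018 m) or (x of tube_2 in the frame of sample_carrier between 0.015 and 0.035 m and y of tube_2 in the frame of sample_carrier between -0.01 and 0.01 m and z of tube_2 in the frame of sample_carrier below 0.018 m) or (x of tube_3 in the frame of sample_carrier between 0.015 and 0.035 m and y of tube_3 in the frame of sample_carrier between -0.01 and 0.01 m and z of tube_3 in the frame of sample_carrier below 0.018 m) or (x of tube_4 in the frame of sample_carrier between 0.015 and 0.035 m and y of tube_4 in the frame of sample_carrier between -0.01 and 0.01 m and z of tube_4 in the frame of sample_carrier below 0.018 m)) and ((x of tube_1 in the frame of tube_rack between 0.041 and 0.065 m and y of tube_1 in the frame of tube_rack between -0.0255 and -0.0015 m) or (x of tube_2 in the frame of tube_rack between 0.041 and 0.065 m and y of tube_2 in the frame of tube_rack between -0.0255 and -0.0015 m) or (x of tube_3 in the frame of tube_rack between 0.041 and 0.065 m and y of tube_3 in the frame of tube_rack between -0.0255 and -0.0015 m) or (x of tube_4 in the frame of tube_rack between 0.041 and 0.065 m and y of tube_4 in the frame of tube_rack between -0.0255 and -0.0015 m))), for 0.2 s.
At the end, for the whole second after the job is handed in: Each well holds one tube, foot within 10 mm of the well centre along and across the row and less than 8 mm above its floor, leaning under 0.25 rad, in the order of the rack (checked by the stages); the carrier stands upright; all is released and at rest (((x of tube_1 in the frame of sample_carrier between -0.085 and -0.065 m and y of tube_1 in the frame of sample_carrier between -0.01 and 0.01 m and z of tube_1 in the frame of sample_carrier below 0.018 m) or (x of tube_2 in the frame of sample_carrier between -0.085 and -0.065 m and y of tube_2 in the frame of sample_carrier between -0.01 and 0.01 m and z of tube_2 in the frame of sample_carrier below 0.018 m) or (x of tube_3 in the frame of sample_carrier between -0.085 and -0.065 m and y of tube_3 in the frame of sample_carrier between -0.01 and 0.01 m and z of tube_3 in the frame of sample_carrier below 0.018 m) or (x of tube_4 in the frame of sample_carrier between -0.085 and -0.065 m and y of tube_4 in the frame of sample_carrier between -0.01 and 0.01 m and z of tube_4 in the frame of sample_carrier below 0.018 m)) and ((x of tube_1 in the frame of sample_carrier between -0.035 and -0.015 m and y of tube_1 in the frame of sample_carrier between -0.01 and 0.01 m and z of tube_1 in the frame of sample_carrier below 0.018 m) or (x of tube_2 in the frame of sample_carrier between -0.035 and -0.015 m and y of tube_2 in the frame of sample_carrier between -0.01 and 0.01 m and z of tube_2 in the frame of sample_carrier below 0.018 m) or (x of tube_3 in the frame of sample_carrier between -0.035 and -0.015 m and y of tube_3 in the frame of sample_carrier between -0.01 and 0.01 m and z of tube_3 in the frame of sample_carrier below 0.018 m) or (x of tube_4 in the frame of sample_carrier between -0.035 and -0.015 m and y of tube_4 in the frame of sample_carrier between -0.01 and 0.01 m and z of tube_4 in the frame of sample_carrier below 0.018 m)) and ((x of tube_1 in the frame of sample_carrier between 0.015 and 0.035 m and y of tube_1 in the frame of sample_carrier between -0.01 and 0.01 m and z of tube_1 in the frame of sample_carrier below 0.018 m) or (x of tube_2 in the frame of sample_carrier between 0.015 and 0.035 m and y of tube_2 in the frame of sample_carrier between -0.01 and 0.01 m and z of tube_2 in the frame of sample_carrier below 0.018 m) or (x of tube_3 in the frame of sample_carrier between 0.015 and 0.035 m and y of tube_3 in the frame of sample_carrier between -0.01 and 0.01 m and z of tube_3 in the frame of sample_carrier below 0.018 m) or (x of tube_4 in the frame of sample_carrier between 0.015 and 0.035 m and y of tube_4 in the frame of sample_carrier between -0.01 and 0.01 m and z of tube_4 in the frame of sample_carrier below 0.018 m)) and ((x of tube_1 in the frame of sample_carrier between 0.065 and 0.085 m and y of tube_1 in the frame of sample_carrier between -0.01 and 0.01 m and z of tube_1 in the frame of sample_carrier below 0.018 m) or (x of tube_2 in the frame of sample_carrier between 0.065 and 0.085 m and y of tube_2 in the frame of sample_carrier between -0.01 and 0.01 m and z of tube_2 in the frame of sample_carrier below 0.018 m) or (x of tube_3 in the frame of sample_carrier between 0.065 and 0.085 m and y of tube_3 in the frame of sample_carrier between -0.01 and 0.01 m and z of tube_3 in the frame of sample_carrier below 0.018 m) or (x of tube_4 in the frame of sample_carrier between 0.065 and 0.085 m and y of tube_4 in the frame of sample_carrier between -0.01 and 0.01 m and z of tube_4 in the frame of sample_carrier below 0.018 m)) and angle between each of tube_1, tube_2, tube_3, tube_4's own z axis and vertical below 0.25 rad and linear speed of each of tube_1, tube_2, tube_3, tube_4, sample_carrier below 0.03 m/s and angle between sample_carrier's own z axis and vertical below 0.1 rad); the robot touches nothing.
It fails at once if a tube is tipped over (more than 0.7 rad from upright) (angle between any of tube_1, tube_2, tube_3, tube_4's own z axis and vertical above 0.7 rad).
It fails at once if a tube is dropped: it falls faster than 0.7 m/s (a free fall of 25 mm) out of the fingers ((linear speed of tube_1 above 0.7 m/s and contact force between tube_1 and the fingers below 0.05 N) or (linear speed of tube_2 above 0.7 m/s and contact force between tube_2 and the fingers below 0.05 N) or (linear speed of tube_3 above 0.7 m/s and contact force between tube_3 and the fingers below 0.05 N) or (linear speed of tube_4 above 0.7 m/s and contact force between tube_4 and the fingers below 0.05 N)).
It fails at once if a bystander (specimen cup, label box, timer) is shifted by more than 30 mm (distance of any of specimen_cup, label_block, bench_timer from where it was at the start of the episode above 0.03 m).
It also fails if it takes over 102 s, if anything falls off the work surface, if the arm or the gripper's body presses on something with over 40 N, if the wrist force passes 120 N, or if a joint passes its speed limit or range.

## Working session

There is one attempt and no reset: what is moved stays moved. The work goes in short steps, Python scripts to look and compute and a tool call to move; the robot and the scene stay as the last step left them, time stands still between calls to the robot, and variables do not carry over. Pictures are saved under pics/ and viewed, at most 14 in all, crops included, and the job is handed in when it is done.

Besides the shell and the picture viewer there is one more tool, called after "Call:" in YAML: its name, and indented under it one key for each argument. move_arm: Moves the arm, as the interface text tells. Its arguments: {"type":"object","properties":{"commands":{"type":"array","items":{"type":"array"}}},"required":["commands"]}

```bash
mkdir -p pics
python3 - <<'E'
from cell import env, read_camera, search_frame
import cv2
s=env.state();print(s)
for n in("scene","top"):
    p=read_camera(n);cv2.imwrite(f"pics/{n}0.png",p["image"][:,:,::-1])
    print(n,p["fx"],p["fy"],p["cx"],p["cy"],p["D"],p["rvec"],p["tvec"])
    for t in("tube_1","tube_2","tube_3","tube_4","tube_rack","sample_carrier"):
        print(t,[(r["at"],round(r["confidence"],2)) for r in search_frame(t,p)])
E
```

```text
{'t': 0.0, 'joints': array([-1.37061635e+00,  4.91550406e-01,  1.55945038e+00, -2.84270459e-05,
        1.09167730e+00, -1.05604376e-01]), 'qvel': array([-0.00150843, -0.00023424,  0.00023354, -0.00106446,  0.00122212,
        0.00138786]), 'tau': array([ 3.13688208e-03, -6.12640357e+01, -2.58178675e+01,  6.93825656e-02,
        4.82245430e-02, -1.47044966e-04]), 'eef_pos': array([ 188.16114445, -595.96849102,  404.16699868]), 'tcp_rot': array([-3.14051061e+00, -8.93415876e-05,  3.05797422e-01]), 'ft_force': array([-0.55477217,  0.31479475, -0.18702101]), 'moment': array([-0.01709618, -0.01706027, -0.00880275]), 'grip_force': 0.0, 'opening': 1.0015740173799168}
scene 384.77635928457613 384.77635928457613 326.1301740749498 202.54765110281264 [-0.09036324  0.          0.          0.          0.        ] [ 1.1839961  -2.35717723  0.96583361] [464.17329568 359.07809312 800.6297233 ]
tube_1 [([384.3, 168.4], 0.49), ([441.0, 179.4], 0.46)]
tube_2 [([384.3, 168.4], 0.49), ([441.0, 179.4], 0.46)]
tube_3 [([384.3, 168.4], 0.49), ([441.0, 179.4], 0.46)]
tube_4 [([384.3, 168.4], 0.49), ([441.0, 179.4], 0.46)]
tube_rack [([419.4, 185.2], 0.78)]
sample_carrier [([320.8, 239.3], 0.77), ([289.9, 183.3], 0.26)]
top 391.0856011178835 391.0856011178835 322.1646947684297 201.2866972830211 [-0.09791915  0.          0.          0.          0.        ] [ 2.1559697  -2.14166827  0.16065486] [  94.75872177  621.8737955  1056.43429836]
tube_1 [([425.8, 227.1], 0.63), ([434.9, 241.3], 0.52), ([393.3, 201.9], 0.49)]
tube_2 [([425.8, 227.1], 0.63), ([434.9, 241.3], 0.52), ([393.3, 201.9], 0.49)]
tube_3 [([425.8, 227.1], 0.63), ([434.9, 241.3], 0.52), ([393.3, 201.9], 0.49)]
tube_4 [([425.8, 227.1], 0.63), ([434.9, 241.3], 0.52), ([393.3, 201.9], 0.49)]
tube_rack [([421.5, 227.9], 0.79)]
sample_carrier [([292.2, 223.7], 0.92)]
```

Run:
```python
import cv2,numpy as np
a=cv2.imread("pics/top0.png")[110:340,200:500];cv2.imwrite("pics/t0c.png",cv2.resize(a,(780,598),interpolation=cv2.INTER_CUBIC))
a=cv2.imread("pics/scene0.png")[90:310,220:510];cv2.imwrite("pics/s0c.png",cv2.resize(a,(783,594),interpolation=cv2.INTER_CUBIC))
```

```text
(no output)
```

View pics/t0c.png

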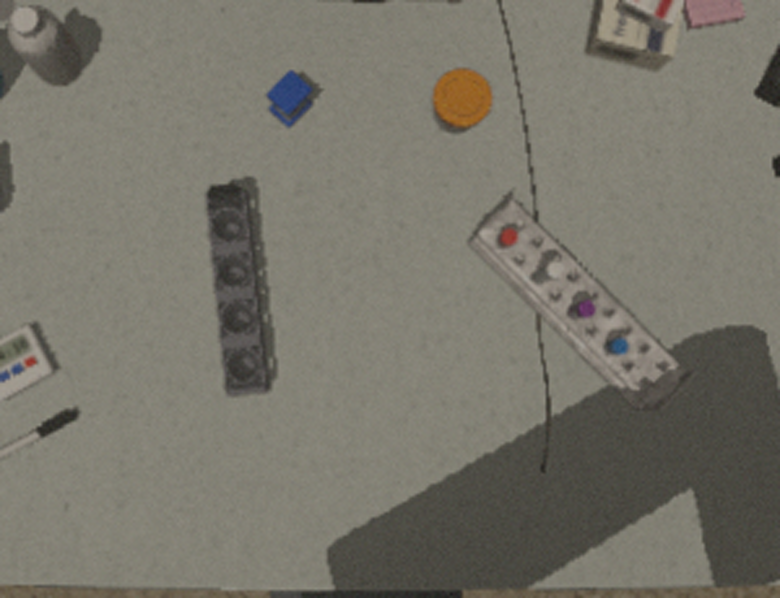

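View pics/s0c.png

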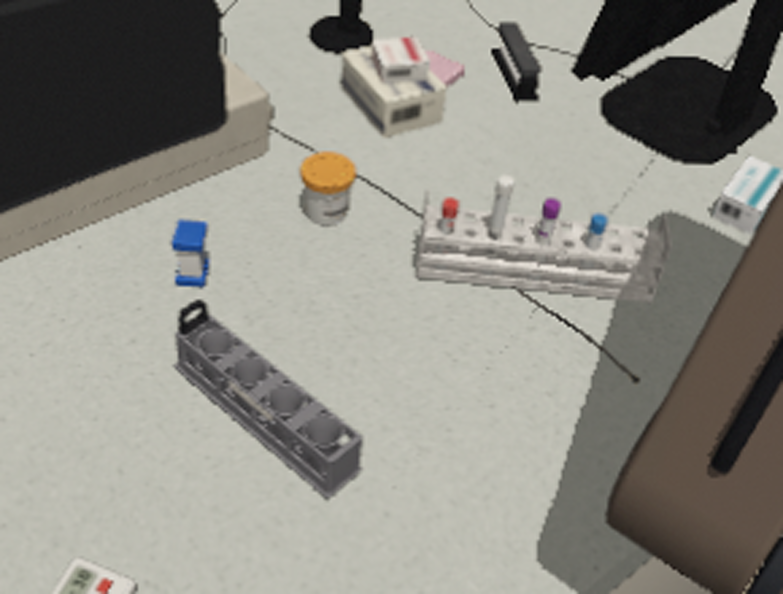

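The tubes stand in the order red (end hole), white, purple, blue (crop (508,237), (553,268), (585,309), (618,345)). The carrier's grip is at the far end, at about (230,190) in the top crop.

```bash
cat > h.py <<'E'
import cv2,numpy as np
from scipy.optimize import minimize,least_squares
H={"red":98,"white":136,"purple":112,"blue":98}
def proj(p,X):
    K=np.array([[p["fx"],0,p["cx"]],[0,p["fy"],p["cy"]],[0,0,1]])
    return cv2.projectPoints(np.float64(X).reshape(-1,3),np.float64(p["rvec"]),np.float64(p["tvec"]),K,np.float64(p["D"]))[0].reshape(-1,2)
def place(q,L):  # q=x,y,yaw
    c,s=np.cos(q[2]),np.sin(q[2]);L=np.float64(L)
    return np.c_[q[0]+c*L[:,0]-s*L[:,1],q[1]+s*L[:,0]+c*L[:,1],L[:,2]]
def unproj(p,uv,z):
    return least_squares(lambda a:proj(p,[a[0],a[1],z])[0]-uv,[600,0]).x
def box(a,b,w,h): return [(x,y,z) for x in(a,b) for y in(-w,w) for z in(0,h)]
def mask(p,q,parts):
    m=np.zeros((1600,2560),np.uint8)
    for L in parts:
        cv2.fillConvexPoly(m,cv2.convexHull(np.int32(np.round(proj(p,place(q,L))*4+1.5))),1)
    return cv2.resize(m.astype(np.float32),(640,400),interpolation=cv2.INTER_AREA)
def fit(ps,ms,q0,parts):
    def cost(q): return sum(np.abs(mask(p,q,parts)-m).sum()/m.sum() for p,m in zip(ps,ms))
    r=minimize(cost,q0,method="Nelder-Mead",options=dict(initial_simplex=[q0]+[np.array(q0)+d for d in np.diag([15,15,.1])],xatol=.05,fatol=1e-4))
    return r.x,r.fun
def caps(p,roi=None):
    h=cv2.cvtColor(p["image"],cv2.COLOR_RGB2HSV).astype(int);out={}
    S,V=h[...,1],h[...,2]
    rng={"red":((h[...,0]<8)|(h[...,0]>172))&(S>110),"purple":(h[...,0]>138)&(h[...,0]<165)&(S>80),"blue":(h[...,0]>98)&(h[...,0]<118)&(S>110),"white":(S<25)&(V>175)}
    for k,m in rng.items():
        if roi is not None: m=m&roi
        n,_,st,c=cv2.connectedComponentsWithStats(m.astype(np.uint8))
        out[k]=[(c[i].round(1).tolist(),int(st[i,4])) for i in range(1,n) if st[i,4]>8]
    return out
E
python3 - <<'E'
from cell import *
from h import *
ps=[read_camera("top"),read_camera("scene")]
ms=[cut_out("sample_carrier",p)[0]["region"].astype(np.float32) for p in ps]
c1=unproj(ps[0],[200+228/2.6,110+224/2.6],59);c4=unproj(ps[0],[200+242/2.6,110+364/2.6],59);d=c4-c1
q0=[*(c1+c4)/2,np.arctan2(d[1],d[0])];print("init",q0,np.hypot(*d))
parts=[box(-113,113,24,59),[(x,y,z) for x in(-113,-98) for y in(-15,15) for z in(50,84)]]
for sel in([0],[1],[0,1]): print(fit([ps[i] for i in sel],[ms[i] for i in sel],q0,parts))
px={"red":(508,237),"white":(553,268),"purple":(585,309),"blue":(618,345)}
for k,(u,v) in px.items(): print(k,unproj(ps[0],[200+u/2.6,110+v/2.6],5+H[k]-4))
for p in ps:
    roi=cut_out("tube_rack",p)[0]["region"].astype(np.uint8);roi=cv2.dilate(roi,np.ones((25,25)))>0
    print(caps(p,roi))
E
```

```text
init [np.float64(558.4719078349922), np.float64(186.3367521640913), np.float64(-3.025171151267645)] 149.89775647827122
(array([564.06664394, 186.55497922,  -3.01061998]), np.float64(0.10286929458379745))
(array([564.07130321, 185.86837892,  -3.0231058 ]), np.float64(0.07908519357442856))
(array([564.38410862, 186.29921104,  -3.01876572]), np.float64(0.18164432048797607))
red [615.08428289 -97.62023434]
white [ 578.69169872 -134.69677299]
purple [ 539.82675839 -172.24465217]
blue [ 504.01735368 -209.39992361]
{'red': [([395.5, 200.5], 32)], 'purple': [([425.0, 228.4], 25)], 'blue': [([437.7, 242.8], 25)], 'white': []}
{'red': [([386.1, 166.8], 31)], 'purple': [([423.6, 167.0], 35)], 'blue': [([440.9, 172.6], 28)], 'white': [([421.0, 168.1], 1767), ([385.1, 195.2], 963), ([413.2, 187.9], 182), ([433.3, 204.1], 261)]}
```

Run:
```python
from cell import *
from h import *
ps=[read_camera("top"),read_camera("scene")]
xs={"red":-106,"white":-53,"purple":0,"blue":53}
obs=[{"red":(395.5,200.5),"purple":(425,228.4),"blue":(437.7,242.8)},{"red":(386.1,166.8),"purple":(423.6,167),"blue":(440.9,172.6)}]
def f(q,sel=(0,1)):
    r=[]
    for i in sel:
        for k,o in obs[i].items():
            zt=5+H[k]; z=[zt-4,zt-7][i]
            r+=list(proj(ps[i],place(q,[(xs[k],-13.5,z)]))[0]-o)
    return np.array(r)
for sel in((0,),(1,),(0,1)):
    s=least_squares(lambda q:f(q,sel),[557,-153,-2.34]);q=s.x
    print(sel,q.round(3),s.fun.round(1))
print({k:place(q,[(x,-13.5,0)])[0,:2].round(1) for k,x in xs.items()})
C=[564.4,186.3,-3.019]
th=np.linspace(0,2*np.pi,40)
ims=[]
for p in ps:
    g=cv2.cvtColor(p["image"],cv2.COLOR_RGB2GRAY).astype(float)
    res=[]
    for s in range(-4,14,2):
        m=np.zeros((1600,2560),np.uint8)
        for w in(-75,-25,25,75):
            pts=proj(p,place(C,np.c_[w+s+17*np.cos(th),17*np.sin(th),59+0*th]))
            cv2.fillConvexPoly(m,np.int32(pts*4+1.5),1)
        mm=cv2.resize(m.astype(np.float32),(640,400),interpolation=cv2.INTER_AREA)
        res.append((s,round((g*mm).sum()/mm.sum(),2)))
    print(res)
    a=p["image"][:,:,::-1].copy();c=proj(p,[C[0],C[1],40])[0];x0,y0=int(c[0]-50),int(c[1]-50)
    a=cv2.resize(a[y0:y0+100,x0:x0+100],(400,400),interpolation=cv2.INTER_CUBIC)
    for w in(-75,-25,25,75):
        pts=proj(p,place(C,np.c_[w+6+17*np.cos(th),17*np.sin(th),59+0*th]))
        cv2.polylines(a,[np.int32((pts-[x0,y0])*4+1.5)],True,(0,255,0),1)
    ims.append(a)
cv2.imwrite("pics/c1.png",np.hstack(ims))
```

```text
(0,) [ 550.744 -181.901   -2.364] [-0.   0.  -0.  -0.1  0.   0.1]
(1,) [ 549.653 -182.01    -2.361] [-0.1  0.  -0.1 -0.   0.1  0. ]
(0, 1) [ 550.297 -182.044   -2.364] [ 0.   0.2  0.1  0.1  0.1  0.2 -0.2 -0.2 -0.2 -0.2 -0.  -0.1]
{'red': array([616.3, -98. ]), 'white': array([ 578.6, -135.2]), 'purple': array([ 540.8, -172.4]), 'blue': array([ 503.1, -209.6])}
[(-4, np.float64(71.4)), (-2, np.float64(70.24)), (0, np.float64(68.92)), (2, np.float64(67.6)), (4, np.float64(66.6)), (6, np.float64(66.09)), (8, np.float64(66.24)), (10, np.float64(66.87)), (12, np.float64(67.83))]
[(-4, np.float64(103.98)), (-2, np.float64(102.61)), (0, np.float64(101.35)), (2, np.float64(100.08)), (4, np.float64(98.73)), (6, np.float64(97.7)), (8, np.float64(97.48)), (10, np.float64(98.28)), (12, np.float64(99.27))]
```

View pics/c1.png

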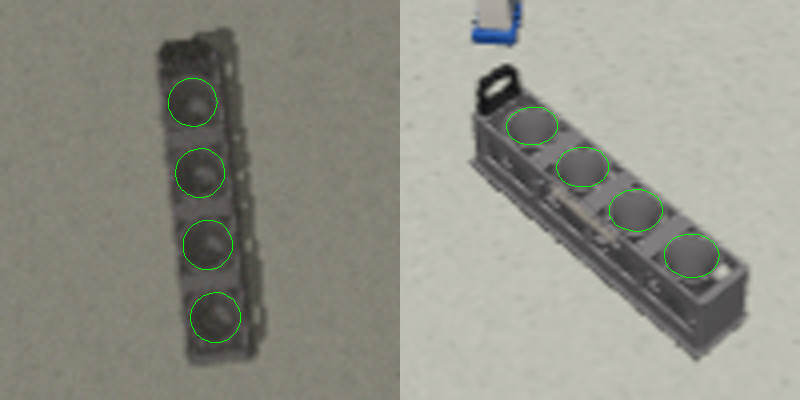

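Call:
move_arm:
  commands:
    - [[0.79,0.92,0.1],0.33,0.3]
    - [[0.79,0.92,0.1],0.33,0.3]
    - [[0.79,0.92,0.1],0.33,0.3]
    - [[0.79,0.92,0.1],0.33,0.3]
    - [[0.79,0.92,0.1],0.33,0.3]
    - [[0.79,0.92,0],0.33,0.3]
    - [[0.79,0.92,0],0.33,0.3]
    - [[0.79,0.92,0],0.33,0.3]
    - [[0.79,0.92,0],0.33,0.3]
    - [[0.79,0.92,0],0.33,0.3]
    - [[0.79,0.92,0],0.33,0.3]
    - [[0.79,0.92,0],0.33,0.3]
    - [[0.79,0.92,0],0.33,0.3]
    - [[0.79,0.92,0],0.33,0.3]
    - [[0.79,0.92,0],0.33,0.3]
    - [[0.79,0.92,0],0.33,0.3]
    - [[0.79,0.92,0],0.33,0.3]
    - [[0.79,0.92,0],0.33,0.3]
    - [[0,0,0],0,0.3]
    - [[0,0,0],0,0.3]

```text
t: 2.77
eef_pos: [615.5, -97.7, 419.3]
tcp_rot: [-3.141, 0.0, 0.784]
ft_force: [0.5, -0.1, 0.7]
opening: 0.647
grip_force: 0.0
```

Call:
move_arm:
  commands:
    - [[0.03,0,-0.9],0,0.3]
    - [[0,0,-0.9],0,0.3]
    - [[0,0,-0.9],0,0.3]
    - [[0,0,-0.9],0,0.3]
    - [[0,0,-0.75],0,0.3]
    - [[0,0,-0.5],0,0.3]
    - [[0,0,-0.25],0,0.3]
    - [[0,0,0],0,0.3]
    - [[0,0,0],0,0.3]

```text
t: 3.52
eef_pos: [615.6, -99.8, 267.3]
tcp_rot: [3.141, -0.0, 0.78]
ft_force: [0.3, 0.1, 0.5]
opening: 0.651
grip_force: 0.0
```

Run:
```python
from cell import *
from h import *
ims=[]
for n,(x,y) in(("top",(340,150)),("scene",(350,110))):
    p=read_camera(n);ims.append(cv2.resize(p["image"][y:y+130,x:x+130,::-1],(400,400),interpolation=cv2.INTER_CUBIC))
cv2.imwrite("pics/g1.png",np.hstack(ims))
```

```text
(no output)
```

View pics/g1.png

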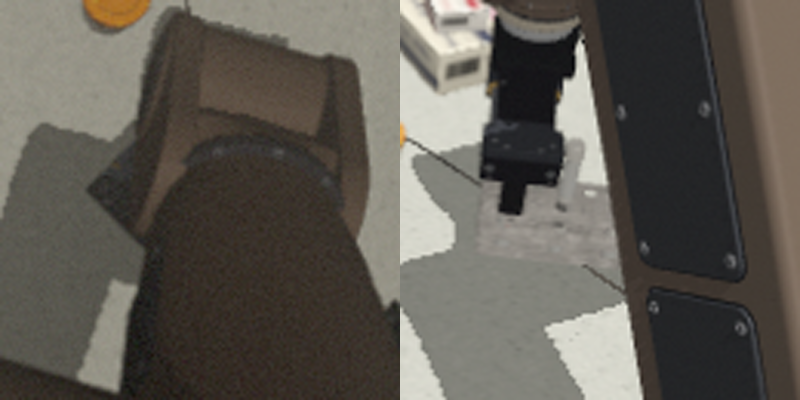

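The gripper stands over the red tube, with a finger at (515,195), and the white tube is beside it and clear at (570,180). I'll close and lift slightly.

Call:
move_arm:
  commands:
    - [[0.02,0.05,0],0,-0.2]
    - [[0,0,0],0,-0.6]
    - [[0,0,0],0,-1]
    - [[0,0,0],0,-1]
    - [[0,0,0],0,-1]
    - [[0,0,0],0,-1]
    - [[0,0,0],0,-1]
    - [[0,0,0],0,-1]
    - [[0,0,0],0,-1]
    - [[0,0,0.3],0,-1]
    - [[0,0,0.3],0,-1]
    - [[0,0,0],0,-1]

```text
t: 4.62
eef_pos: [616.6, -97.8, 287.0]
tcp_rot: [3.139, -0.001, 0.781]
ft_force: [0.6, 0.1, -0.1]
opening: 0.178
grip_force: 30.0
```

Call:
move_arm:
  commands:
    - [[0,0,0.5],0,-1]
    - [[0,0,0.9],0,-1]
    - [[0,0,0.9],0,-1]
    - [[0,0,0.9],0,-1]
    - [[0,0,0.9],0,-1]
    - [[0,0,0.6],0,-1]
    - [[0,0,0.3],0,-1]
    - [[0,0,0],0,-1]

```text
t: 5.28
eef_pos: [616.1, -97.6, 436.9]
tcp_rot: [3.138, -0.002, 0.781]
ft_force: [-0.8, -0.4, 0.7]
opening: 0.18
grip_force: 30.0
```

Call:
move_arm:
  commands:
    - [[0.04,0.4,0],-0.4,-1]
    - [[0.04,0.75,0],-0.7,-1]
    - [[0.04,0.9,0],-0.7,-1]
    - [[0.04,0.9,0],-0.7,-1]
    - [[0.04,0.9,0],-0.7,-1]
    - [[0.04,0.9,0],-0.7,-1]
    - [[0.04,0.9,0],-0.7,-1]
    - [[0.04,0.9,0],-0.7,-1]
    - [[0.04,0.9,0],-0.7,-1]
    - [[0.04,0.9,0],-0.7,-1]
    - [[0.04,0.75,0],-0.7,-1]
    - [[0.04,0.45,0],-0.7,-1]
    - [[0.04,0.2,0],-0.1,-1]
    - [[0,0,0],0,-1]
    - [[0,0,0],0,-1]

```text
t: 6.53
eef_pos: [632.0, 194.4, 433.8]
tcp_rot: [3.141, 0.001, 0.127]
ft_force: [1.1, -0.1, 1.0]
opening: 0.186
grip_force: 30.0
```

Run:
```python
from cell import *
from h import *
s=env.state();print(s["eef_pos"],s["tcp_rot"],s["opening"],s["grip_force"])
ims=[]
for n,(x,y) in(("top",(230,140)),("scene",(230,80))):
    p=read_camera(n);ims.append(cv2.resize(p["image"][y:y+160,x:x+160,::-1],(400,400),interpolation=cv2.INTER_CUBIC))
cv2.imwrite("pics/g2.png",np.hstack(ims))
```

```text
[631.9522697  194.41590702 433.7506929 ] [3.14118340e+00 1.44548796e-03 1.26835344e-01] 0.18567709658063278 29.99996781349182
```

View pics/g2.png

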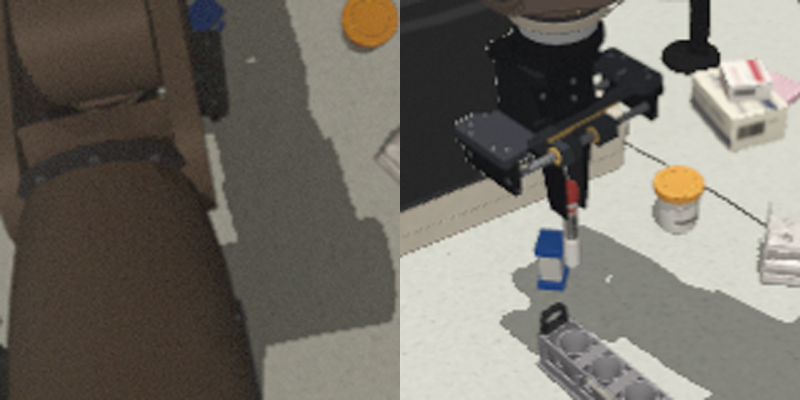

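The tube hangs straight in the fingers at (572,225), above the first well. Lowering it now.

Call:
move_arm:
  commands:
    - [[0.01,0.01,-0.5],0,-1]
    - [[0,0,-0.8],0,-1]
    - [[0,0,-0.8],0,-1]
    - [[0,0,-0.8],0,-1]
    - [[0,0,-0.8],0,-1]
    - [[0,0,-0.6],0,-1]
    - [[0,0,-0.4],0,-1]
    - [[0,0,-0.2],0,-1]
    - [[0,0,-0.1],0,-1]
    - [[0,0,0],0,-1]

```text
t: 7.47
eef_pos: [632.4, 194.8, 284.9]
tcp_rot: [3.142, -0.0, 0.125]
ft_force: [0.3, 0.9, -0.0]
opening: 0.18
grip_force: 30.0
```

Call:
move_arm:
  commands:
    - [[0,0,-0.1],0,-1]
    - [[0,0,-0.1],0,-1]
    - [[0,0,-0.05],0,-1]
    - [[0,0,0],0,-1]
    - [[0,0,0],0,-1]

```text
t: 7.88
eef_pos: [632.2, 195.2, 277.4]
tcp_rot: [3.142, -0.0, 0.125]
ft_force: [-0.4, -0.2, -0.0]
opening: 0.183
grip_force: 30.0
```

Call:
move_arm:
  commands:
    - [[0,0,-0.06],0,-1]
    - [[0,0,-0.05],0,-1]
    - [[0,0,-0.05],0,-1]
    - [[0,0,0],0,-1]
    - [[0,0,0],0,-1]

```text
t: 8.3
eef_pos: [632.2, 195.1, 272.3]
tcp_rot: [3.141, 0.0, 0.125]
ft_force: [0.9, -0.8, 0.3]
opening: 0.181
grip_force: 30.0
```

Call:
move_arm:
  commands:
    - [[0,0,-0.04],0,-1]
    - [[0,0,-0.04],0,-1]
    - [[0,0,0],0,-1]
    - [[0,0,0],0,-1]

```text
t: 8.63
eef_pos: [632.2, 195.1, 270.1]
tcp_rot: [3.141, -0.0, 0.125]
ft_force: [0.5, -0.2, -0.2]
opening: 0.182
grip_force: 30.0
```

Call:
move_arm:
  commands:
    - [[0,0,-0.04],0,-1]
    - [[0,0,-0.04],0,-1]
    - [[0,0,0],0,-1]
    - [[0,0,0],0,-1]

```text
t: 8.97
eef_pos: [632.7, 195.2, 269.9]
tcp_rot: [-3.141, -0.004, 0.125]
ft_force: [-0.7, 0.3, 15.6]
opening: 0.18
grip_force: 30.0
```

Contact shows at 15.6 N. I'll ease off a little, then open and rise.

Call:
move_arm:
  commands:
    - [[0,0,0.05],0,-1]
    - [[0,0,0],0,-0.5]
    - [[0,0,0],0,-0.2]
    - [[0,0,0],0,0]
    - [[0,0,0],0,0.2]
    - [[0,0,0],0,0.2]
    - [[0,0,0],0,0.2]
    - [[0,0,0.5],0,0.2]
    - [[0,0,0.9],0,0.2]
    - [[0,0,0.9],0,0.2]
    - [[0,0,0.9],0,0.2]
    - [[0,0,0.9],0,0.2]
    - [[0,0,0.7],0,0.2]
    - [[0,0,0.3],0,0.2]

```text
t: 10.13
eef_pos: [632.1, 195.1, 425.4]
tcp_rot: [-3.141, -0.004, 0.125]
ft_force: [0.2, -0.2, -0.4]
opening: 0.6
grip_force: 0.0
```

Call:
move_arm:
  commands:
    - [[-0.137,-0.5,0],0.63,0.2]
    - [[-0.137,-0.9,0],0.63,0.2]
    - [[-0.137,-0.9,0],0.63,0.2]
    - [[-0.137,-0.9,0],0.63,0.2]
    - [[-0.137,-0.9,0],0.63,0.2]
    - [[-0.137,-0.9,0],0.63,0.2]
    - [[-0.137,-0.9,0],0.63,0.2]
    - [[-0.137,-0.9,0],0.63,0.2]
    - [[-0.137,-0.9,0],0.63,0.2]
    - [[-0.137,-0.9,0],0.63,0.2]
    - [[-0.137,-0.9,0],0.63,0.2]
    - [[-0.137,-0.9,0],0.63,0.2]
    - [[-0.137,-0.61,0],0.63,0.2]
    - [[0,0,0],0,0.2]
    - [[0,0,0],0,0.2]

```text
t: 11.38
eef_pos: [578.6, -135.8, 421.4]
tcp_rot: [-3.141, 0.0, 0.777]
ft_force: [-0.2, 1.1, 0.3]
opening: 0.602
grip_force: 0.0
```

Run:
```python
from cell import *
from h import *
s=env.state();print(s["eef_pos"],s["tcp_rot"])
ims=[]
for n,(x,y) in(("scene",(270,80)),("top",(260,150))):
    p=read_camera(n);ims.append(cv2.resize(p["image"][y:y+200,x:x+200,::-1],(400,400),interpolation=cv2.INTER_CUBIC))
    print([r["at"] for r in search_frame("tube_1",p)],caps(p))
cv2.imwrite("pics/g3.png",np.hstack(ims))
print(proj(read_camera("scene"),[632.4,194.7,101]))
```

```text
[ 578.58082857 -135.82572176  421.41195429] [-3.14058185e+00  3.68773939e-04  7.77478034e-01]
[[403.9, 165.0], [442.0, 175.4], [299.2, 209.3]] {'red': [([371.6, 107.8], 9), ([298.8, 205.8], 46), ([630.8, 268.6], 362), ([258.2, 306.8], 17), ([629.7, 375.1], 944)], 'purple': [([423.6, 167.0], 32)], 'blue': [([384.0, 65.6], 487), ([440.9, 172.7], 27), ([289.7, 177.1], 117), ([291.2, 192.7], 47), ([177.1, 228.4], 255), ([180.6, 268.5], 147), ([189.1, 282.4], 76), ([254.6, 312.4], 11), ([250.8, 318.5], 11)], 'white': [([221.3, 227.2], 86614), ([67.8, 249.6], 3733), ([229.7, 50.6], 1084), ([440.1, 82.5], 366), ([604.4, 120.2], 3455), ([355.0, 111.2], 21), ([564.6, 125.1], 63), ([385.5, 185.5], 65), ([384.6, 191.0], 40), ([25.7, 216.9], 65), ([556.1, 220.3], 56), ([435.4, 250.0], 959), ([169.8, 242.2], 97), ([546.5, 300.1], 45), ([609.6, 379.9], 895)]}
[[396.0, 202.7]] {'red': [([457.2, 107.3], 57), ([286.0, 193.9], 36), ([211.3, 248.8], 10)], 'purple': [], 'blue': [([555.1, 25.0], 1700), ([311.0, 145.2], 143), ([186.3, 145.9], 30), ([310.6, 153.7], 16), ([174.5, 184.3], 126)], 'white': [([161.5, 117.5], 11), ([169.8, 121.3], 13), ([176.7, 173.7], 291), ([173.8, 189.3], 95), ([532.0, 247.4], 83), ([513.3, 249.3], 13), ([523.9, 262.0], 40)]}
[[299.12109803 205.2591254 ]]
```

View pics/g3.png

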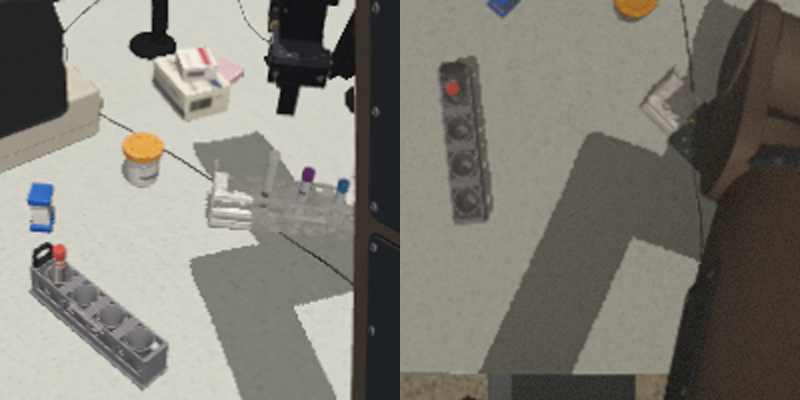

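Red stands in the first well, its cap within 1 px of the prediction. The purple and blue caps haven't moved. White is next.

Call:
move_arm:
  commands:
    - [[0,0.02,-0.7],0,0.2]
    - [[0,0,-0.9],0,0.2]
    - [[0,0,-0.9],0,0.2]
    - [[0,0,-0.7],0,0.2]
    - [[0,0,-0.45],0,0.2]
    - [[0,0,-0.22],0,0.2]
    - [[0,0,0],0,0.2]
    - [[0,0,0],0,0]

```text
t: 12.3
eef_pos: [579.0, -134.3, 306.5]
tcp_rot: [3.141, -0.0, 0.781]
ft_force: [0.7, -0.3, 0.3]
opening: 0.569
grip_force: 0.0
```

Call:
move_arm:
  commands:
    - [[0,0,0],0,-0.3]
    - [[0,0,0],0,-0.6]
    - [[0,0,0],0,-1]
    - [[0,0,0],0,-1]
    - [[0,0,0],0,-1]
    - [[0,0,0],0,-1]
    - [[0,0,0],0,-1]
    - [[0,0,0],0,-1]

```text
t: 12.97
eef_pos: [578.8, -134.6, 306.3]
tcp_rot: [3.141, -0.0, 0.78]
ft_force: [0.2, 0.7, 2.1]
opening: 0.176
grip_force: 30.0
```

Call:
move_arm:
  commands:
    - [[0,0,0.3],0,-1]
    - [[0,0,0.6],0,-1]
    - [[0,0,0.9],0,-1]
    - [[0,0,0.9],0,-1]
    - [[0,0,0.9],0,-1]
    - [[0,0,0.7],0,-1]
    - [[0,0,0.3],0,-1]
    - [[0,0,0],0,-1]

```text
t: 13.63
eef_pos: [578.6, -134.5, 446.3]
tcp_rot: [3.138, -0.002, 0.78]
ft_force: [-0.2, -0.3, -0.6]
opening: 0.183
grip_force: 30.0
```

Call:
move_arm:
  commands:
    - [[0.01,0.4,0],-0.4,-1]
    - [[0.01,0.8,0],-0.65,-1]
    - [[0.01,0.9,0],-0.65,-1]
    - [[0.01,0.9,0],-0.65,-1]
    - [[0.01,0.9,0],-0.65,-1]
    - [[0.01,0.9,0],-0.65,-1]
    - [[0.01,0.9,0],-0.65,-1]
    - [[0.01,0.9,0],-0.65,-1]
    - [[0.01,0.9,0],-0.65,-1]
    - [[0.01,0.9,0],-0.65,-1]
    - [[0.01,0.9,0],-0.65,-1]
    - [[0.01,0.8,0],-0.65,-1]
    - [[0.01,0.5,0],-0.65,-1]
    - [[0,0.17,0],0,-1]
    - [[0,0,0],0,-1]
    - [[0,0,0],0,-1]

```text
t: 14.97
eef_pos: [582.7, 188.1, 443.1]
tcp_rot: [3.141, 0.001, 0.126]
ft_force: [-0.5, -1.0, -0.9]
opening: 0.184
grip_force: 30.0
```

Call:
move_arm:
  commands:
    - [[0,0.02,-0.5],0,-1]
    - [[0,0,-0.8],0,-1]
    - [[0,0,-0.8],0,-1]
    - [[0,0,-0.8],0,-1]
    - [[0,0,-0.6],0,-1]
    - [[0,0,-0.35],0,-1]
    - [[0,0,-0.2],0,-1]
    - [[0,0,-0.15],0,-1]
    - [[0,0,-0.1],0,-1]
    - [[0,0,0],0,-1]
    - [[0,0,0],0,-1]

```text
t: 15.88
eef_pos: [582.7, 189.1, 315.7]
tcp_rot: [3.142, -0.001, 0.124]
ft_force: [0.0, 0.1, -0.2]
opening: 0.182
grip_force: 30.0
```

Call:
move_arm:
  commands:
    - [[0,0,-0.04],0,-1]
    - [[0,0,-0.04],0,-1]
    - [[0,0,0],0,-1]
    - [[0,0,0],0,-1]

```text
t: 16.22
eef_pos: [582.6, 189.1, 312.8]
tcp_rot: [3.142, -0.0, 0.124]
ft_force: [0.1, -0.2, 0.2]
opening: 0.179
grip_force: 30.0
```

Call:
move_arm:
  commands:
    - [[0,0,-0.04],0,-1]
    - [[0,0,-0.04],0,-1]
    - [[0,0,0],0,-1]
    - [[0,0,0],0,-1]

```text
t: 16.55
eef_pos: [582.7, 189.1, 310.1]
tcp_rot: [3.141, 0.0, 0.124]
ft_force: [0.2, 0.1, -0.2]
opening: 0.18
grip_force: 30.0
```

Call:
move_arm:
  commands:
    - [[0,0,-0.04],0,-1]
    - [[0,0,-0.03],0,-1]
    - [[0,0,0],0,-1]
    - [[0,0,0],0,-1]

```text
t: 16.88
eef_pos: [583.1, 189.2, 309.7]
tcp_rot: [-3.141, -0.003, 0.124]
ft_force: [-0.4, 0.4, 12.4]
opening: 0.183
grip_force: 30.0
```

Call:
move_arm:
  commands:
    - [[0,0,0.05],0,-1]
    - [[0,0,0],0,-0.5]
    - [[0,0,0],0,-0.2]
    - [[0,0,0],0,0]
    - [[0,0,0],0,0.2]
    - [[0,0,0],0,0.2]
    - [[0,0,0],0,0.2]
    - [[0,0,0.5],0,0.2]
    - [[0,0,0.9],0,0.2]
    - [[0,0,0.9],0,0.2]
    - [[0,0,0.9],0,0.2]
    - [[0,0,0.6],0,0.2]
    - [[0,0,0.2],0,0.2]

```text
t: 17.97
eef_pos: [582.6, 189.1, 432.7]
tcp_rot: [-3.141, -0.004, 0.124]
ft_force: [0.3, -0.6, 0.2]
opening: 0.599
grip_force: 0.0
```

Call:
move_arm:
  commands:
    - [[-0.1,-0.5,0],0.6,0.2]
    - [[-0.1,-0.9,0],0.6,0.2]
    - [[-0.1,-0.9,0],0.6,0.2]
    - [[-0.1,-0.9,0],0.6,0.2]
    - [[-0.1,-0.9,0],0.6,0.2]
    - [[-0.1,-0.9,0],0.6,0.2]
    - [[-0.1,-0.9,0],0.6,0.2]
    - [[-0.1,-0.9,0],0.6,0.2]
    - [[-0.1,-0.9,0],0.6,0.2]
    - [[-0.1,-0.9,0],0.6,0.2]
    - [[-0.1,-0.9,0],0.6,0.2]
    - [[-0.1,-0.9,0],0.6,0.2]
    - [[-0.1,-0.9,0],0.6,0.2]
    - [[-0.1,-0.65,0],0.4,0.2]
    - [[0,0,0],0,0.2]
    - [[0,0,0],0,0.2]

```text
t: 19.3
eef_pos: [540.5, -170.1, 428.7]
tcp_rot: [-3.14, 0.0, 0.778]
ft_force: [-0.5, 0.3, -0.3]
opening: 0.599
grip_force: 0.0
```

Run:
```python
from cell import *
from h import *
s=env.state();print(s["eef_pos"],s["tcp_rot"])
ims=[]
for n,(x,y) in(("scene",(270,80)),("top",(260,150))):
    p=read_camera(n);ims.append(cv2.resize(p["image"][y:y+200,x:x+200,::-1],(400,400),interpolation=cv2.INTER_CUBIC))
    c=caps(p);print({k:c[k] for k in("red","purple","blue")} if n=="scene" else "")
cv2.imwrite("pics/g4.png",np.hstack(ims))
```

```text
[ 540.4515427  -170.09788774  428.7056291 ] [-3.14032187e+00  4.23717821e-04  7.77800629e-01]
{'red': [([371.6, 107.8], 9), ([298.8, 205.8], 46), ([630.3, 269.6], 403), ([258.2, 306.8], 17), ([629.7, 376.7], 890)], 'purple': [([423.5, 167.0], 36)], 'blue': [([384.1, 65.5], 489), ([440.9, 172.7], 28), ([289.7, 177.1], 117), ([291.2, 192.7], 47), ([177.1, 228.4], 255), ([180.6, 268.5], 147), ([189.2, 282.3], 77), ([254.6, 312.4], 11), ([250.8, 318.5], 11)]}
```

View pics/g4.png

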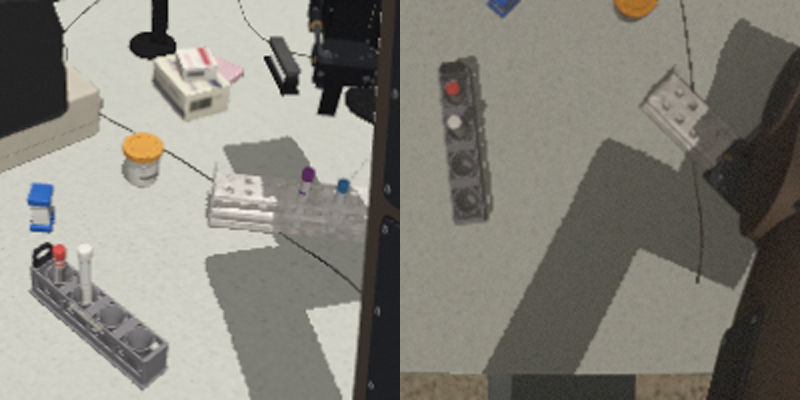

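Red and white stand upright in wells 1 and 2, and the purple and blue caps haven't moved. Picking purple.

Call:
move_arm:
  commands:
    - [[0.01,-0.06,-0.7],0,0.2]
    - [[0,0,-0.9],0,0.2]
    - [[0,0,-0.9],0,0.2]
    - [[0,0,-0.9],0,0.2]
    - [[0,0,-0.75],0,0.2]
    - [[0,0,-0.5],0,0.2]
    - [[0,0,-0.2],0,0.2]
    - [[0,0,0],0,0.2]
    - [[0,0,0],0,0]

```text
t: 20.15
eef_pos: [541.3, -170.6, 284.6]
tcp_rot: [3.141, -0.0, 0.781]
ft_force: [0.0, -0.7, 0.5]
opening: 0.566
grip_force: 0.0
```

Call:
move_arm:
  commands:
    - [[0,0,0],0,-0.3]
    - [[0,0,0],0,-0.6]
    - [[0,0,0],0,-1]
    - [[0,0,0],0,-1]
    - [[0,0,0],0,-1]
    - [[0,0,0],0,-1]
    - [[0,0,0],0,-1]
    - [[0,0,0],0,-1]

```text
t: 20.82
eef_pos: [541.0, -171.3, 284.4]
tcp_rot: [3.141, -0.0, 0.78]
ft_force: [0.9, 0.2, 2.0]
opening: 0.183
grip_force: 30.0
```

Call:
move_arm:
  commands:
    - [[0,0,0.3],0,-1]
    - [[0,0,0.6],0,-1]
    - [[0,0,0.9],0,-1]
    - [[0,0,0.9],0,-1]
    - [[0,0,0.9],0,-1]
    - [[0,0,0.9],0,-1]
    - [[0,0,0.5],0,-1]
    - [[0,0,0.2],0,-1]
    - [[0,0,0],0,-1]

```text
t: 21.57
eef_pos: [540.7, -171.1, 441.6]
tcp_rot: [3.139, -0.001, 0.78]
ft_force: [0.2, -0.2, -0.2]
opening: 0.183
grip_force: 30.0
```

Call:
move_arm:
  commands:
    - [[-0.02,0.4,0],-0.4,-1]
    - [[-0.02,0.8,0],-0.65,-1]
    - [[-0.02,0.9,0],-0.65,-1]
    - [[-0.02,0.9,0],-0.65,-1]
    - [[-0.02,0.9,0],-0.65,-1]
    - [[-0.02,0.9,0],-0.65,-1]
    - [[-0.02,0.9,0],-0.65,-1]
    - [[-0.02,0.9,0],-0.65,-1]
    - [[-0.02,0.9,0],-0.65,-1]
    - [[-0.02,0.9,0],-0.65,-1]
    - [[-0.02,0.9,0],-0.65,-1]
    - [[-0.02,0.9,0],-0.65,-1]
    - [[-0.01,0.8,0],-0.65,-1]
    - [[-0.01,0.5,0],0,-1]
    - [[0,0.3,0],0,-1]
    - [[0,0,0],0,-1]
    - [[0,0,0],0,-1]

```text
t: 22.98
eef_pos: [533.1, 182.6, 439.3]
tcp_rot: [3.141, 0.001, 0.125]
ft_force: [0.7, -0.1, -0.2]
opening: 0.182
grip_force: 30.0
```

Call:
move_arm:
  commands:
    - [[0,0,-0.5],0,-1]
    - [[0,0,-0.8],0,-1]
    - [[0,0,-0.8],0,-1]
    - [[0,0,-0.8],0,-1]
    - [[0,0,-0.8],0,-1]
    - [[0,0,-0.5],0,-1]
    - [[0,0,-0.3],0,-1]
    - [[0,0,-0.2],0,-1]
    - [[0,0,-0.15],0,-1]
    - [[0,0,0],0,-1]
    - [[0,0,0],0,-1]

```text
t: 23.9
eef_pos: [533.3, 182.6, 295.1]
tcp_rot: [3.141, -0.001, 0.124]
ft_force: [1.1, -0.1, -0.1]
opening: 0.179
grip_force: 30.0
```

Call:
move_arm:
  commands:
    - [[0,0,-0.04],0,-1]
    - [[0,0,-0.04],0,-1]
    - [[0,0,0],0,-1]
    - [[0,0,0],0,-1]

```text
t: 24.23
eef_pos: [533.1, 182.8, 292.5]
tcp_rot: [3.142, -0.0, 0.124]
ft_force: [-0.3, -0.2, 0.1]
opening: 0.18
grip_force: 30.0
```

Call:
move_arm:
  commands:
    - [[0,0,-0.05],0,-1]
    - [[0,0,-0.05],0,-1]
    - [[0,0,0],0,-1]
    - [[0,0,0],0,-1]

```text
t: 24.57
eef_pos: [533.1, 182.8, 289.1]
tcp_rot: [3.142, 0.0, 0.124]
ft_force: [0.9, 0.3, 0.3]
opening: 0.178
grip_force: 30.0
```

Call:
move_arm:
  commands:
    - [[0,0,-0.04],0,-1]
    - [[0,0,-0.03],0,-1]
    - [[0,0,0],0,-1]
    - [[0,0,0],0,-1]

```text
t: 24.9
eef_pos: [533.5, 182.9, 288.1]
tcp_rot: [-3.141, -0.002, 0.124]
ft_force: [-1.4, 0.9, 9.3]
opening: 0.179
grip_force: 30.0
```

Call:
move_arm:
  commands:
    - [[0,0,0.03],0,-1]
    - [[0,0,0],0,-0.5]
    - [[0,0,0],0,-0.2]
    - [[0,0,0],0,0]
    - [[0,0,0],0,0.2]
    - [[0,0,0],0,0.2]
    - [[0,0,0],0,0.2]
    - [[0,0,0.5],0,0.2]
    - [[0,0,0.9],0,0.2]
    - [[0,0,0.9],0,0.2]
    - [[0,0,0.9],0,0.2]
    - [[0,0,0.9],0,0.2]
    - [[0,0,0.5],0,0.2]
    - [[0,0,0.2],0,0.2]

```text
t: 26.07
eef_pos: [533.1, 182.8, 434.6]
tcp_rot: [-3.141, -0.004, 0.124]
ft_force: [0.3, -0.6, 0.2]
opening: 0.6
grip_force: 0.0
```

Call:
move_arm:
  commands:
    - [[-0.07,-0.5,0],0.59,0.2]
    - [[-0.07,-0.9,0],0.59,0.2]
    - [[-0.07,-0.9,0],0.59,0.2]
    - [[-0.07,-0.9,0],0.59,0.2]
    - [[-0.07,-0.9,0],0.59,0.2]
    - [[-0.07,-0.9,0],0.59,0.2]
    - [[-0.07,-0.9,0],0.59,0.2]
    - [[-0.07,-0.9,0],0.59,0.2]
    - [[-0.07,-0.9,0],0.59,0.2]
    - [[-0.07,-0.9,0],0.59,0.2]
    - [[-0.07,-0.9,0],0.59,0.2]
    - [[-0.07,-0.9,0],0.59,0.2]
    - [[-0.07,-0.9,0],0.59,0.2]
    - [[-0.07,-0.9,0],0.59,0.2]
    - [[0,-0.65,0],0,0.2]
    - [[0,-0.25,0],0,0.2]
    - [[0,0,0],0,0.2]
    - [[0,0,0],0,0.2]

```text
t: 27.57
eef_pos: [503.7, -209.8, 431.4]
tcp_rot: [-3.14, 0.0, 0.784]
ft_force: [0.8, 0.5, 0.4]
opening: 0.597
grip_force: 0.0
```

Run:
```python
from cell import *
from h import *
s=env.state();print(s["eef_pos"],s["tcp_rot"])
ims=[]
for n,(x,y) in(("scene",(270,80)),("top",(260,150))):
    p=read_camera(n);ims.append(cv2.resize(p["image"][y:y+200,x:x+200,::-1],(400,400),interpolation=cv2.INTER_CUBIC))
    c=caps(p);print({k:c[k] for k in("red","purple","blue")} if n=="scene" else "")
cv2.imwrite("pics/g5.png",np.hstack(ims))
```

```text
[ 503.71403513 -209.79153945  431.43642753] [-3.14041166e+00  1.30489473e-04  7.84208281e-01]
{'red': [([371.6, 107.8], 9), ([298.8, 205.8], 46), ([630.1, 270.6], 452), ([258.2, 306.8], 17), ([629.8, 379.2], 800)], 'purple': [([325.9, 223.3], 44)], 'blue': [([384.0, 65.5], 488), ([85.3, 95.5], 16), ([440.9, 172.7], 28), ([289.7, 177.1], 117), ([291.2, 192.7], 47), ([177.1, 228.4], 256), ([180.6, 268.5], 147), ([189.0, 282.4], 78), ([254.6, 312.4], 11), ([250.8, 318.5], 11)]}
```

View pics/g5.png

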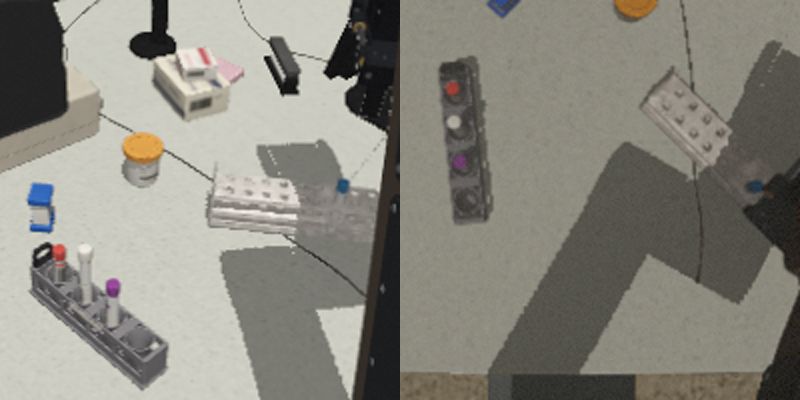

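Three tubes are in place, and blue is still in its hole at (343,186). Picking blue.

Call:
move_arm:
  commands:
    - [[-0.02,0,-0.7],0,0.2]
    - [[0,0,-0.9],0,0.2]
    - [[0,0,-0.9],0,0.2]
    - [[0,0,-0.9],0,0.2]
    - [[0,0,-0.9],0,0.2]
    - [[0,0,-0.7],0,0.2]
    - [[0,0,-0.4],0,0.2]
    - [[0,0,-0.1],0,0.2]
    - [[0,0,0],0,0.2]
    - [[0,0,0],0,0]

```text
t: 28.5
eef_pos: [503.5, -209.7, 267.8]
tcp_rot: [3.141, -0.0, 0.786]
ft_force: [0.1, 0.3, 0.9]
opening: 0.569
grip_force: 0.0
```

Call:
move_arm:
  commands:
    - [[0,0,0],0,-0.3]
    - [[0,0,0],0,-0.6]
    - [[0,0,0],0,-1]
    - [[0,0,0],0,-1]
    - [[0,0,0],0,-1]
    - [[0,0,0],0,-1]
    - [[0,0,0],0,-1]
    - [[0,0,0],0,-1]

```text
t: 29.17
eef_pos: [503.2, -210.2, 267.2]
tcp_rot: [3.141, -0.0, 0.785]
ft_force: [0.1, 0.0, 1.4]
opening: 0.179
grip_force: 30.0
```

Call:
move_arm:
  commands:
    - [[0,0,0.3],0,-1]
    - [[0,0,0.6],0,-1]
    - [[0,0,0.9],0,-1]
    - [[0,0,0.9],0,-1]
    - [[0,0,0.9],0,-1]
    - [[0,0,0.9],0,-1]
    - [[0,0,0.8],0,-1]
    - [[0,0,0.3],0,-1]
    - [[0,0,0],0,-1]

```text
t: 29.92
eef_pos: [503.0, -210.1, 437.3]
tcp_rot: [3.138, -0.001, 0.785]
ft_force: [0.4, -0.1, -0.7]
opening: 0.182
grip_force: 30.0
```

Call:
move_arm:
  commands:
    - [[-0.05,0.4,0],-0.4,-1]
    - [[-0.05,0.8,0],-0.66,-1]
    - [[-0.05,0.9,0],-0.66,-1]
    - [[-0.05,0.9,0],-0.66,-1]
    - [[-0.05,0.9,0],-0.66,-1]
    - [[-0.05,0.9,0],-0.66,-1]
    - [[-0.05,0.9,0],-0.66,-1]
    - [[-0.05,0.9,0],-0.66,-1]
    - [[-0.05,0.9,0],-0.66,-1]
    - [[-0.05,0.9,0],-0.66,-1]
    - [[-0.05,0.9,0],-0.66,-1]
    - [[-0.05,0.9,0],-0.66,-1]
    - [[-0.05,0.9,0],-0.66,-1]
    - [[0,0.9,0],0,-1]
    - [[0,0.6,0],0,-1]
    - [[0,0.28,0],0,-1]
    - [[0,0,0],0,-1]
    - [[0,0,0],0,-1]

```text
t: 31.42
eef_pos: [483.6, 175.9, 434.2]
tcp_rot: [3.141, 0.002, 0.12]
ft_force: [-0.3, -0.2, -0.6]
opening: 0.18
grip_force: 30.0
```

Call:
move_arm:
  commands:
    - [[0,0.01,-0.5],0,-1]
    - [[0,0,-0.8],0,-1]
    - [[0,0,-0.8],0,-1]
    - [[0,0,-0.8],0,-1]
    - [[0,0,-0.8],0,-1]
    - [[0,0,-0.7],0,-1]
    - [[0,0,-0.4],0,-1]
    - [[0,0,-0.25],0,-1]
    - [[0,0,-0.15],0,-1]
    - [[0,0,0],0,-1]
    - [[0,0,0],0,-1]

```text
t: 32.33
eef_pos: [483.8, 176.1, 279.5]
tcp_rot: [3.141, -0.0, 0.119]
ft_force: [-0.6, 0.2, 0.4]
opening: 0.181
grip_force: 30.0
```

Call:
move_arm:
  commands:
    - [[0,0,-0.05],0,-1]
    - [[0,0,-0.05],0,-1]
    - [[0,0,0],0,-1]
    - [[0,0,0],0,-1]

```text
t: 32.67
eef_pos: [483.6, 176.5, 276.3]
tcp_rot: [3.142, -0.0, 0.12]
ft_force: [0.6, -0.5, -0.3]
opening: 0.186
grip_force: 30.0
```

Call:
move_arm:
  commands:
    - [[0,0,-0.05],0,-1]
    - [[0,0,-0.05],0,-1]
    - [[0,0,0],0,-1]
    - [[0,0,0],0,-1]

```text
t: 33.0
eef_pos: [483.6, 176.5, 272.9]
tcp_rot: [3.141, 0.0, 0.119]
ft_force: [0.1, 0.2, -0.2]
opening: 0.182
grip_force: 30.0
```

Call:
move_arm:
  commands:
    - [[0,0,-0.05],0,-1]
    - [[0,0,-0.04],0,-1]
    - [[0,0,0],0,-1]
    - [[0,0,0],0,-1]

```text
t: 33.33
eef_pos: [484.0, 176.6, 271.2]
tcp_rot: [-3.141, -0.002, 0.119]
ft_force: [-0.6, -0.2, 10.5]
opening: 0.184
grip_force: 30.0
```

Call:
move_arm:
  commands:
    - [[0,0,0.03],0,-1]
    - [[0,0,0],0,-0.5]
    - [[0,0,0],0,-0.2]
    - [[0,0,0],0,0]
    - [[0,0,0],0,0.2]
    - [[0,0,0],0,0.2]
    - [[0,0,0],0,0.2]
    - [[0,0,0.5],0,0.2]
    - [[0,0,0.9],0,0.2]
    - [[0,0,0.9],0,0.2]
    - [[0,0,0.9],0,0.2]
    - [[0,0,0.9],0,0.2]
    - [[0,0,0.5],0,0.2]
    - [[0,0,0.2],0,0.2]

```text
t: 34.5
eef_pos: [483.6, 176.5, 417.7]
tcp_rot: [-3.141, -0.004, 0.119]
ft_force: [-0.5, 0.8, -0.5]
opening: 0.599
grip_force: 0.0
```

Call:
move_arm:
  commands:
    - [[0,-0.9,0],0,0.2]
    - [[0,-0.9,0],0,0.2]
    - [[0,-0.9,0],0,0.2]
    - [[0,-0.9,0],0,0.2]
    - [[0,-0.9,0],0,0.2]
    - [[0,-0.9,0],0,0.2]
    - [[0,-0.9,0],0,0.2]
    - [[0,-0.9,0],0,0.2]
    - [[0,-0.9,0],0,0.2]
    - [[0,-0.5,0],0,0.2]
    - [[0,0,0],0,0.2]
    - [[0,0,0],0,0.2]

```text
t: 35.5
eef_pos: [483.6, -81.9, 414.5]
tcp_rot: [-3.141, 0.001, 0.118]
ft_force: [0.8, 0.2, -0.7]
opening: 0.607
grip_force: 0.0
```

Run:
```python
from cell import *
from h import *
ims=[]
for n,(x,y) in(("scene",(250,120)),("top",(240,150))):
    p=read_camera(n);ims.append(cv2.resize(p["image"][y:y+160,x:x+160,::-1],(400,400),interpolation=cv2.INTER_CUBIC))
cv2.imwrite("pics/g6.png",np.hstack(ims))
```

```text
(no output)
```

View pics/g6.png

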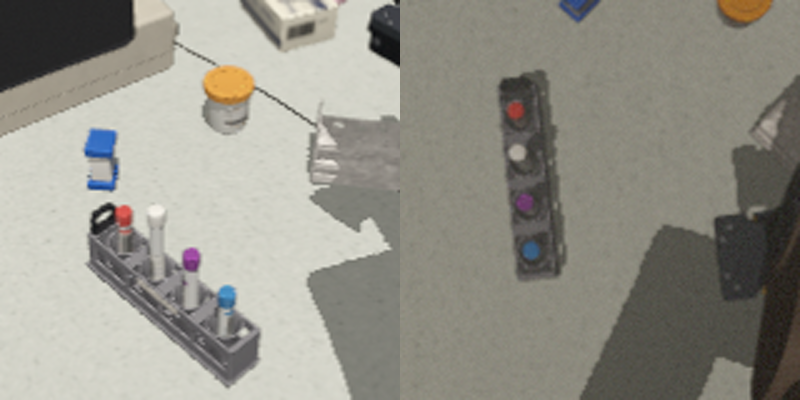

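All four tubes stand upright in the wells in order: red (124,216), white (157,215), purple (191,260) and blue (227,297). The arm is clear of everything.

```bash
python3 -c "
from cell import env
print(env.job_done())"
```

```text
the job is handed in; nothing more can be done
None
```

I loaded all four tubes into the carrier in rack order (red, white, purple, blue, starting next to the grip), each lowered until it touched the well floor before release. The final pictures show them upright, and I handed the job in at about 36 s; the hand-in gave back no verdict.

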